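# Wind a jammed label-cutter blade home

## Task

The label printer's cutter has jammed with its blade out over the label chute. Turn the clamp knob anticlockwise to its stop, slide the cover plate fully open, and with the flat screwdriver, working through the narrow slot, push the star wheel round towards the back of the printer a tooth at a time until the blade is fully home against its stop. Do not touch the blade; leave the cover open with the knob free, stand the screwdriver back in its block, and leave the carton, hard drive and label roll where they are.

Things in the scene. Friction and masses are not known exactly. Their poses are not given: they have to be found in the camera images.
- printer: (Sizes in mm.) Grey label printer fixed to the bench, 288 (x) x 232 (y) x 156 high. Origin under its footprint, x from -150 (front: cutter and chute) to +138 (back). x -34 to 138: roll box, 156 high, clear window. x -120 to -36: flat cutter deck, 110 above the bench. x -150 to -120: label chute ledge, 52 high, between two cheeks 86 high at |y| over 96.
- slot_mouth (a point): Centre of the access slot at the deck's top (printer x -83, y +32, z 110), axes as the printer's. Slot 30 long (x) by 18 wide (y), straight through the 4 thick deck; under the cover plate until that is slid open. Below it only the wheel: put the driver's tip in a gap, about 14 below the deck's top, and push a tooth's flank to +x. One stroke gives about one tooth.
- star_wheel (a joint): Angle (rad) of the wheel: 0 = blade home, a hard stop; starts 2.2 to 3.6 teeth before that, negative; grows as its top moves to printer +x (the back). At 0 a gap is upright under the slot's centre: tooth centres stand at value + 18 deg + k x 36 deg from upright, positive towards +x. About 0.06 Nm of friction holds it where it is left; it does not spring back.
- wheel_axis (a point): Centre of the steel star wheel, 42 under the slot's mouth (68 above the bench); its axis is the printer's y. 10 straight teeth 36 deg apart, 72 across the tips (the top tip is 6 under the deck's top), 44 across the roots, teeth about 6 wide, wheel 10 thick. This point's axes turn with the wheel.
- cutter_blade: Steel blade 112 wide, 3 thick, that lies flat over the label chute, 63 above the bench. Origin at the middle of its front edge: printer x -120 when home (flush with the wall above the chute), 6 further to -x for each tooth the wheel lacks. Geared to the star wheel. Not to be touched.
- clamp_knob (a joint): Quarter-turn clamp knob on the cover plate, rad about the upright axis, anticlockwise from above positive: 0 = clamped, 1.3 = stop, free. It starts at 0 to 0.12. A steel dog under it stands against a lug (12 high) on the deck and blocks the cover until about 0.95. About 0.1 Nm of friction holds it where it is left.
- knob_grip (a point): On the knob's axis at mid height of its wing grip, 143.5 above the bench; with the cover shut at printer x -83, y -30; moves with the cover. Black wing 58 long x 14 thick, from 127.5 to 155.5 above the bench; under it a round hub, 34 in diameter, up to 129.5. Axes turn with the knob: x along the wing, which at value 0 is the printer's x.
- cover_plate (a joint): Aluminium cover plate 60 (x) x 110 (y) x 3 on the cutter deck; it carries the knob and is slid by it to the printer's -y. Value in m: 0 = shut over the slot, 0.050 = fully open (stop). About 2 N of friction; stays where it is left.
- screwdriver: Flat screwdriver, 137 long, about 110 g, standing tip down in its block. Origin at the tip's end, z up to the handle. Tip blade 10 wide (its y) x 4 thick (its x) x 20 long; round shaft 8 in diameter to z 75; round collar 34 in diameter, z 75 to 81; black square handle 24 x 24, faces across its x and y, z 81 to 137.
- driver_grip (a point): Where to hold the screwdriver: on its axis, 113 above the tip's end (32 above the collar's top).
- tool_stand: Wooden tool block 80 x 80 x 85 high, fixed to the bench, origin under its centre.
- socket (a point): Centre of the block's only socket at its top, 85 above the bench: square, 17 x 17, 80 deep. The driver's collar rests on the block's top, so its tip's end stands 10 above the bench. Driver axes within 10 deg of the block's at the start; any yaw fits.
- carton: Loose cardboard carton 110 x 140 x 70, 0.5 kg. A bystander.
- hard_drive: Loose 3.5 inch hard drive 147 x 102 x 26. A bystander.
- label_roll: Loose spare label roll, 104 diameter x 76 high, standing on its end. A bystander.
Not all that is in view belongs to the job. There is more than one size of the tool_stand; the one meant has the size given above.

How it is judged:
By the outcome, as a careful person would: the job done as asked, in the order asked, and still so for the second after the job is handed in, with the robot touching nothing.
It also fails if it takes over 72 s, if anything falls off the work surface, if the arm or the gripper's body presses on something with over 40 N, if the wrist force passes 120 N, or if a joint passes its speed limit or range.

## Robot

A 7-joint arm with a two-finger parallel gripper is mounted at the origin on the work surface. World frame = base frame: x ahead of the robot, y to its left, z up, the work surface at z = 0. Lengths are in m, angles in degrees, forces in N, time in s.
With the tool pointing down it reaches from about 0.425 to 0.875 m from the base axis. Payload 4.7 kg.
Tool frame: the origin (TCP) lies between the finger pads; the fingertips stand env.finger_overhang ahead of it and the grasp point (between the pads) lies 5 mm behind it (env.finger_overhang is the distance from the TCP to the fingertips, in m); z points along the fingers, y is the line along which they close (so a half turn about z gives the same grasp; the last joint's range is limited). The gripper opens to 87 mm and grips with 3 to 60 N. Pads are 19 mm wide; open, the fingers measure 117 mm over their backs; the gripper's body (75 mm by 190 mm) begins 51 mm behind the grasp point.
Start: joints at [-64.28, 18.392, -4.016, 83.108, 1.295, 78.541, -3.26], TCP at [0.274, 0.59, 0.237] pointing down, gripper open.
Joint ranges: [-163.93, 163.93], [-17.29, 119.83], [-79.2, 71.16], [3.27, 140.29], [-89.18, 269.18], [5.43, 117.66], [-154.24, 154.24]. Speed limits (degrees/s): [147.25, 147.25, 180, 180, 180, 180, 180].

## Interface

Orientations are given as [roll, pitch, yaw] about the fixed x, y, z axes, in that order (R = Rz(yaw) Ry(pitch) Rx(roll)).
In Python, from cell import telemetry, eyes, env, models gives the robot as it stands. The module is installed in compiled form; this text tells all that it offers.
- The arm moves only by the tool drive_tool, never from a script. Its arguments are lists of equal length, an entry for each row: "angular": the turn, a rotation vector about the tool's x, y, z in rad, a list of three; "delta_pos": the shift along the tool's x, y, z in cm, a list of three; "gripper": the finger opening in cm, from 0 to 8.7. A call has 1 to 20 rows; each row shifts and turns the commanded pose from where the row before left it, along the tool's axes as they then stand; what a row does not reach is not made up. A row lasts 1/10 s, in which the tool goes at most 50 mm and 8.59 degrees, less where a joint would pass 70% of its speed; a pose out of reach is approached as far as the arm can. A call with a gripper value outside its range is refused whole. The fingers move at their own pace and stop on an object; "squeeze" is the grip in N (left out, the last holds). Time passes only in rows, so rows that do not move let the fingers close. It gives the time, the measured TCP pose, the force, the opening and the grip force at its end, in the units of the state.
- telemetry.get_obs(): the state, without advancing time (a new reading comes with each control period).
- eyes.read_camera(name): name is "side" or "top" or "wrist"; returns a dict with "pixels" (480x640x3 uint8, red, green, blue), "mtx" (3x3 intrinsics, pixels), "D" ([k1, k2, p1, p2, k3] as OpenCV has them; the pictures are not rectified), "origin" and "orientation" of the camera in the world. Camera axes: x right, y down, z forward; pixel columns grow to the right and rows downward; lengths in m; the calibration is good to about 2 mm. A picture is of the moment at which its call begins. There is no depth.
- env.sign_off(): hands the job in; it is judged then, once.
Trained networks look in a picture, given as the dict that the camera call returned (one of the last four; its "shot" number tells which), for a name from the list of things; names that differ only in an ending like _2 or _b are one class to them, and where a whole thing is asked for, a point or a joint stands for the part that bears it (a point fixed in the world has none). Each returns a list of dicts, best first, with "p" (0 to 1); they miss things now and then, are a little off and sometimes report something else, mostly with a low value. They report only what shows in the picture. A call takes as long as a camera call. They do not tell look-alikes from the thing itself.
- models.search_frame(picture, target): "centre" ([column, row] in pixels, amid what is visible of it).
- models.cut_out(picture, target): "pixels" (480x640 bool, what is visible of it) and "centre" ([column, row] in pixels, amid what is visible of it).
The state is a dict: "time_s": time; "qpos": joint angles; "joint_velocities": joint speeds; "effort": joint torques, N m; "tool_pos": TCP position; "tool_rot": TCP orientation; "force": force on the tool from outside, world axes, zero at the start; "wrist_torque": the same for the moment, N m; "grip_width": finger opening in m; "grasp_force": force on a finger pad.
Only numpy, scipy, OpenCV 4.12 (cv2) and the standard library are available. Lean on these libraries where they do the work, as an engineer would, in place of code of your own. Each camera call takes 0.05 s, during which the arm holds its last target. There are 200 camera calls.

## Working session

There is one attempt and no reset: what is moved stays moved. The work goes in short steps, Python scripts to look and compute and a tool call to move; the robot and the scene stay as the last step left them, time stands still between calls to the robot, and variables do not carry over. Pictures are saved under pics/ and viewed, at most 10 in all, crops included, and the job is handed in when it is done.

Besides the shell and the picture viewer there is one more tool, called after ">>>" as name(argument=value, ...) on one line, values as JSON. drive_tool: Moves the arm, as the interface text tells. Its arguments: {"type":"object","properties":{"angular":{"type":"array","items":{"type":"array","items":{"type":"number"}}},"delta_pos":{"type":"array","items":{"type":"array","items":{"type":"number"}}},"gripper":{"type":"array","items":{"type":"number"}},"squeeze":{"type":"number"}},"required":["angular","delta_pos","gripper"]}

```bash
mkdir -p pics; ls; cat > h.py <<'E'
import numpy as np, cv2
from scipy.spatial.transform import Rotation as R
from cell import telemetry, eyes, env, models
def cam(n,save=None):
    p=eyes.read_camera(n)
    if save: cv2.imwrite('pics/'+save,cv2.cvtColor(p['pixels'],cv2.COLOR_RGB2BGR))
    return p
def Rm(o):
    o=np.array(o,float)
    if o.shape==(3,3): return o
    if o.shape==(4,): return R.from_quat(o).as_matrix()
    return R.from_euler('xyz',o,degrees=True).as_matrix()
def ray(p,uv):
    n=cv2.undistortPoints(np.array([[uv]],float),np.array(p['mtx']),np.array(p['D']))[0,0]
    return np.array(p['origin']),Rm(p['orientation'])@np.array([n[0],n[1],1])
def atz(p,uv,z):
    o,d=ray(p,uv); return o+d*(z-o[2])/d[2]
def proj(p,X):
    Rr=Rm(p['orientation']).T; t=-Rr@np.array(p['origin'])
    return cv2.projectPoints(np.atleast_2d(np.array(X,float)),cv2.Rodrigues(Rr)[0],t,np.array(p['mtx']),np.array(p['D']))[0][:,0]
E
python3 - <<'E'
from h import *
o=telemetry.get_obs(); print(o, env.finger_overhang)
for n in('top','side'):
    p=cam(n,n+'0.png'); print(n,p['origin'],p['orientation'],p['mtx'],p['D'])
    for t in('printer','tool_stand','screwdriver','clamp_knob','cover_plate','cutter_blade','carton','hard_drive','label_roll','slot_mouth','knob_grip','driver_grip','socket'):
        try: print(t,[(np.round(d['centre']).tolist(),round(d['p'],2)) for d in models.search_frame(p,t)])
        except Exception as e: print(t,e)
E
```

```text
pics
{'time_s': 0.0, 'qpos': array([-64.28024924,  18.43720457,  -4.01809704,  83.17522015,
         1.2951334 ,  78.53988022,  -3.25885556]), 'joint_velocities': array([-0.01020178,  0.07267436,  0.02415348, -0.03269676, -0.0234665 ,
        0.07859932, -0.02313245]), 'effort': array([-3.00619658e-04, -4.91292787e+01, -4.04091440e-01, -3.12537181e+01,
       -6.39034552e-02,  4.36263601e-02,  1.81411397e-04]), 'tool_pos': array([0.27359483, 0.58903627, 0.23548007]), 'tool_rot': array([-1.79892956e+02,  5.07160474e-03,  1.55093616e+02]), 'force': array([0.25618661, 0.7379659 , 0.39917655]), 'wrist_torque': array([-0.03199303,  0.0056203 , -0.00718323]), 'grasp_force': 0.0, 'grip_width': 0.08686836048733843} 0.014
top [0.4321839  0.01174036 1.59560682] [-174.15118878   -0.97701033  -89.59413828] [[583.48429416   0.         320.70837109]
 [  0.         583.48429416 249.90978851]
 [  0.           0.           1.        ]] [-0.12174661  0.          0.          0.          0.        ]
printer [([294.0, 225.0], 0.8), ([326.0, 223.0], 0.4)]
tool_stand [([429.0, 294.0], 0.86), ([354.0, 315.0
[... 635 characters left out ...]
           0.           1.        ]] [-0.00771097  0.          0.          0.          0.        ]
printer [([334.0, 217.0], 0.74)]
tool_stand [([283.0, 308.0], 0.84), ([397.0, 379.0], 0.7)]
screwdriver [([402.0, 343.0], 0.78)]
clamp_knob [([366.0, 207.0], 0.82)]
cover_plate [([362.0, 218.0], 0.74)]
cutter_blade [([371.0, 249.0], 0.67)]
carton [([208.0, 200.0], 0.61)]
hard_drive [([503.0, 354.0], 0.77), ([363.0, 217.0], 0.61), ([335.0, 217.0], 0.58)]
label_roll [([258.0, 159.0], 0.72)]
slot_mouth [([329.0, 219.0], 0.7), ([208.0, 200.0], 0.69)]
knob_grip [([370.0, 201.0], 0.8)]
driver_grip [([398.0, 347.0], 0.95), ([333.0, 217.0], 0.67)]
socket [([396.0, 379.0], 0.69), ([284.0, 309.0], 0.61)]
```

View pics/top0.png

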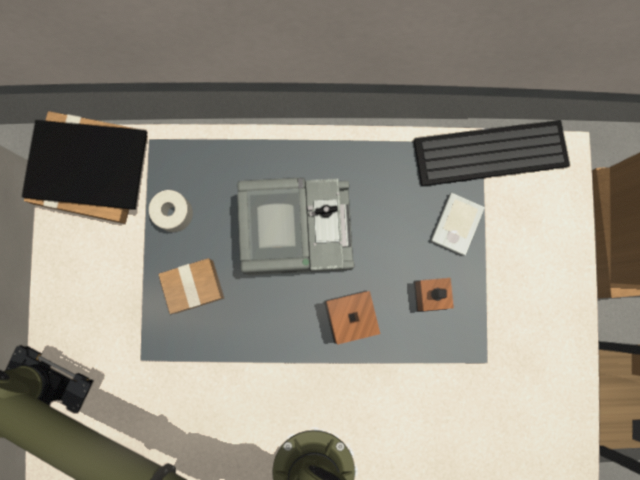

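View pics/side0.png

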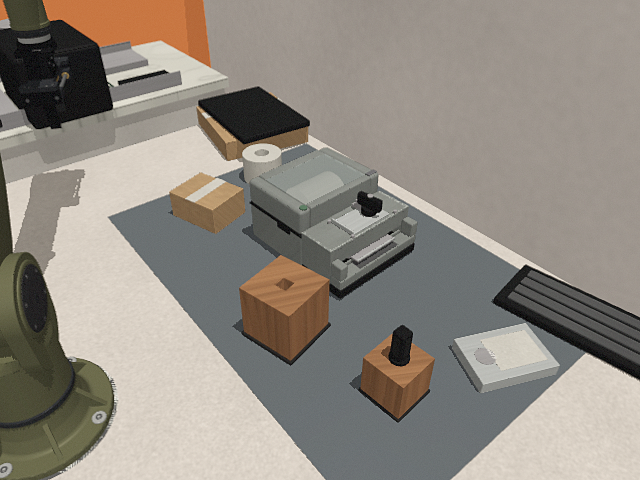

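The candidates for the block are the small block at (433,295), which holds the driver, and the large empty block at (354,317). Sizes will decide between them. The printer's back faces image left, which is world +y. The knob is at (326,210), the hard drive at (458,222), the label roll at (168,210) and the carton at (190,286).

```bash
python3 - <<'E'
from h import *
p=cam('top')
for t,z in (('tool_stand',.085),('screwdriver',.147),('printer',.156),('label_roll',.076),('carton',.07),('hard_drive',.026)):
    for d in models.cut_out(p,t)[:2]:
        m=d['pixels'].astype(np.uint8)
        c=max(cv2.findContours(m,0,2)[0],key=cv2.contourArea)
        b=cv2.boxPoints(cv2.minAreaRect(c))
        w=np.array([atz(p,q,z)[:2] for q in b])
        print(t,round(d['p'],2),d['centre'],'c',w.mean(0).round(3),'sides',np.linalg.norm(w[1]-w[0]).round(3),np.linalg.norm(w[2]-w[1]).round(3),'ang',np.degrees(np.arctan2(*(w[1]-w[0])[::-1])).round(1))
print('knob',atz(p,(326,210),.15))
im=cv2.cvtColor(p['pixels'],cv2.COLOR_RGB2BGR)
a=cv2.resize(im[170:280,230:360],None,fx=6,fy=5.4,interpolation=2)[:594]
a=cv2.resize(im[172:278,232:360],None,fx=5.5,fy=5.5,interpolation=cv2.INTER_CUBIC)
cv2.imwrite('pics/crop1.png',a)
E
```

```text
tool_stand 0.79 [352.7, 317.6] c [ 0.414 -0.094] sides 0.123 0.121 ang -74.9
tool_stand 0.64 [432.4, 290.6] c [ 0.474 -0.306] sides 0.101 0.084 ang -85.3
screwdriver 0.56 [435.8, 295.9] c [ 0.475 -0.307] sides 0.038 0.032 ang -63.6
printer 0.67 [292.3, 223.2] c [0.643 0.055] sides 0.285 0.239 ang -86.1
label_roll 0.62 [166.6, 207.7] c [0.69  0.386] sides 0.104 0.122 ang -27.8
carton 0.82 [190.8, 286.3] c [0.493 0.325] sides 0.15 0.116 ang -72.3
hard_drive 0.58 [456.4, 223.7] c [ 0.67  -0.388] sides 0.153 0.113 ang -24.7
hard_drive 0.56 [292.0, 222.6] c [0.666 0.059] sides 0.314 0.268 ang -86.7
knob [ 0.68128487 -0.02443451  0.15      ]
```

View pics/crop1.png

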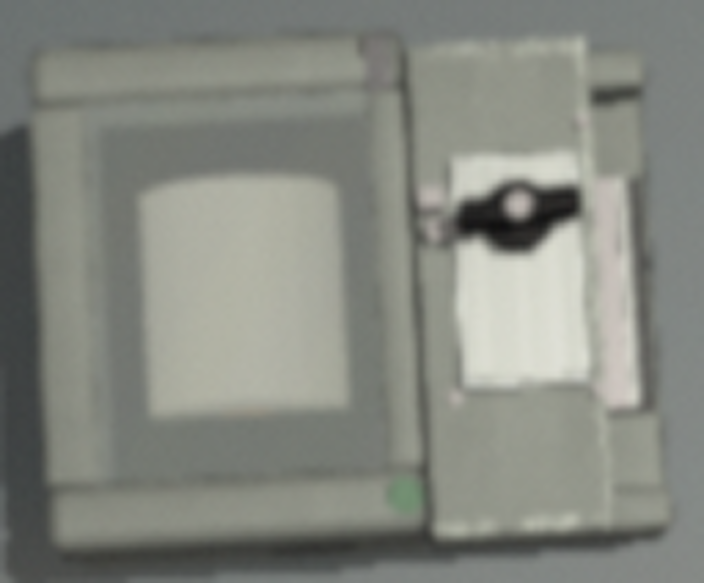

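The mask of the big block measures 123 mm, so it is a decoy. The small block at (0.474,-0.306) is the 80 mm one and it carries the driver. The crop shows the cover shut, the wing along the printer's x, and the dog's lug at its left. I'm moving to hover over the deck.

>>> drive_tool(angular=[[0, 0, 0], [0, 0, 0], [0, 0, 0], [0, 0, 0], [0, 0, 0], [0, 0, 0], [0, 0, 0], [0, 0, 0], [0, 0, 0], [0, 0, 0], [0, 0, 0], [0, 0, 0], [0, 0, 0], [0, 0, 0], [0, 0, 0], [0, 0, 0]], delta_pos=[[-3.57, -2.55, -0.9], [-3.57, -2.55, -0.9], [-3.57, -2.55, -0.9], [-3.57, -2.55, -0.9], [-3.57, -2.55, -0.9], [-3.57, -2.55, -0.9], [-3.57, -2.55, -0.9], [-3.57, -2.55, -0.9], [-3.57, -2.55, -0.9], [-3.57, -2.55, -0.9], [-3.57, -2.55, -0.9], [-3.57, -2.55, -0.9], [-3.57, -2.55, -0.9], [-3.57, -2.55, -0.9], [-3.57, -2.55, -0.9], [-3.57, -2.55, -0.9]], gripper=[8.7, 8.7, 8.7, 8.7, 8.7, 8.7, 8.7, 8.7, 8.7, 8.7, 8.7, 8.7, 8.7, 8.7, 8.7, 8.7])

```text
time_s: 3.35
tool_pos: [0.6207, -0.0225, 0.3813]
tool_rot: [180.0, 0.0, 155.1]
force: [0.1, 0.4, 0.1]
grip_width: 0.0871
grasp_force: 0.0
```

>>> drive_tool(angular=[[0, 0, 0.1344], [0, 0, 0.1344], [0, 0, 0.1344], [0, 0, 0.1344], [0, 0, 0.1344], [0, 0, 0.1344], [0, 0, 0.1344], [0, 0, 0.1344], [0, 0, 0]], delta_pos=[[0, 0, 0], [0, 0, 0], [0, 0, 0], [0, 0, 0], [0, 0, 0], [0, 0, 0], [0, 0, 0], [0, 0, 0], [0, 0, 0]], gripper=[4, 4, 4, 4, 4, 4, 4, 4, 4])

```text
time_s: 4.25
tool_pos: [0.62, -0.021, 0.3806]
tool_rot: [180.0, -0.0, 93.5]
force: [-0.4, 0.5, -0.6]
grip_width: 0.0403
grasp_force: 0.0
```

```bash
python3 - <<'E'
from h import *
o=telemetry.get_obs(); print(o['time_s'],o['tool_pos'],o['tool_rot'],o['qpos'].round(1))
p=cam('wrist','w1.png'); print(p['origin'],p['orientation'],p['mtx'][0][0])
for t in('clamp_knob','cover_plate','knob_grip','slot_mouth','printer'):
    print(t,[(np.round(d['centre']).tolist(),round(d['p'],2)) for d in models.search_frame(p,t)])
E
```

```text
4.25 [ 0.62001482 -0.02100155  0.38060879] [ 1.79991778e+02 -1.26960624e-03  9.34724623e+01] [-26.8  14.5  33.6  74.3  -8.   93.5   9. ]
[0.61448424 0.05544168 0.52829621] [1.63867981e+02 3.51904062e-02 3.46908291e+00] 333.0439211311708
clamp_knob [([367.0, 213.0], 0.96)]
cover_plate [([351.0, 211.0], 0.67)]
knob_grip [([371.0, 214.0], 0.94), ([335.0, 239.0], 0.59)]
slot_mouth [([349.0, 116.0], 0.92), ([352.0, 210.0], 0.68)]
printer [([344.0, 114.0], 0.66)]
```

View pics/w1.png

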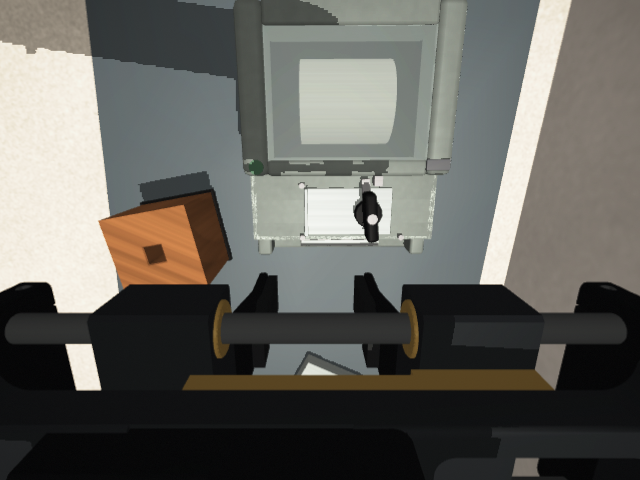

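Wrist view: the white cover spans columns 305–392 and rows 187–240, with the knob at (370,213). The deck's front corners are near (255,239) and (433,236), and the roll box's lower edge is at row 172. Next I measure the printer's pose from these.

```bash
python3 - <<'E'
from h import *
p=cam('wrist')
im=cv2.cvtColor(p['pixels'],cv2.COLOR_RGB2BGR)
g=p['pixels'].min(2)
m=np.zeros_like(g); m[180:243,300:398]=(g[180:243,300:398]>205)*255
ys,xs=np.nonzero(m); print(len(xs),xs.min(),xs.max(),ys.min(),ys.max())
# world points of deck corners (z .110), cover
for n,uv,z in (('deck FL y+',(255,239),.11),('deck FR y-',(433,236.5),.11),('cover yp back',(305,187),.113),('cover yp front',(305,235),.113),('cover ym front',(392,235),.113),('knobgrip',(370,213),.150)):
    print(n,atz(p,uv,z).round(4))
a=cv2.resize(im[165:250,245:440],None,fx=4,fy=4,interpolation=cv2.INTER_CUBIC)
cv2.imwrite('pics/crop2.png',a)
E
```

```text
3352 300 391 180 242
deck FL y+ [ 0.5428 -0.0707  0.11  ]
deck FR y- [ 0.7745 -0.0529  0.11  ]
cover yp back [0.6045 0.0014 0.113 ]
cover yp front [ 0.6078 -0.0604  0.113 ]
cover ym front [ 0.7202 -0.0534  0.113 ]
knobgrip [ 0.682 -0.019  0.15 ]
```

View pics/crop2.png

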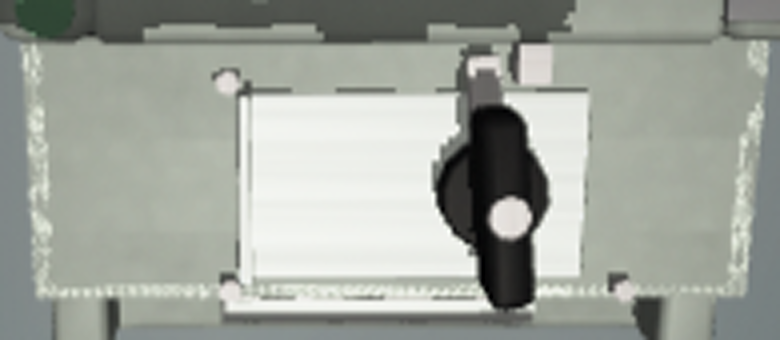

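```bash
cat >> h.py <<'E'
def P(pose,x,y,z):  # printer mm -> world
    a=pose[2];c,s=np.cos(a),np.sin(a)
    return np.array([pose[0]+(c*x-s*y)/1000,pose[1]+(s*x+c*y)/1000,z/1000])
E
python3 - <<'E'
from h import *
from scipy.optimize import least_squares
p=cam('wrist')
pts=[(-120,116,110,254.8,238),(-120,-116,110,431.3,239),(-83,-30,157,372.5,219.3)]
f=lambda q:np.concatenate([proj(p,P(q,*a[:3]))[0]-a[3:] for a in pts])
r=least_squares(f,[.65,.06,np.radians(93)]);q=r.x
print(q[:2].round(4),np.degrees(q[2]).round(2),r.fun.round(2))
a=q[2];A=np.array([[np.cos(a),np.sin(a)],[-np.sin(a),np.cos(a)]])
for uv in ((305,187),(392.5,188),(306.2,234.5),(390.5,234)):
    print('cover in printer',(A@(atz(p,uv,.113)[:2]-q[:2])*1000).round(1))
for uv in ((369.2,191.2),(372.5,242)):
    print('wing ends',(A@(atz(p,uv,.1555)[:2]-q[:2])*1000).round(1))
t=cam('top')
g=(t['pixels'].min(2)).astype(float)
for X in ((-120,116,110),(-120,-116,110),(-34,116,156),(138,116,156),(138,-116,156),(-83,-30,157)):
    print(X,proj(t,P(q,*X)).round(1), ((proj(t,P(q,*X))[0]-[232,172])*5.5).round(0))
print('grip',P(q,-83,-30,143.5),'slot',P(q,-83,32,110))
E
```

```text
[0.6504 0.0566] 93.27 [-0.84  0.27  0.14  0.09  0.61 -0.22]
cover in printer [-52.5  48.9]
cover in printer [-53.3 -59.8]
cover in printer [-113.7   47.6]
cover in printer [-112.5  -61.3]
wing ends [-51.4 -24.2]
wing ends [-110.7  -31. ]
(-120, 116, 110) [[343.  266.9]] [611. 522.]
(-120, -116, 110) [[338.2 177.9]] [584.  33.]
(-34, 116, 156) [[309.3 267.2]] [425. 524.]
(138, 116, 156) [[239.8 270.6]] [ 43. 542.]
(138, -116, 156) [[236.7 178.6]] [26. 36.]
(-83, -30, 157) [[326.1 208. ]] [518. 198.]
grip [ 0.68506782 -0.02451382  0.1435    ] slot [ 0.62316895 -0.02805357  0.11      ]
```

The printer pose is x 0.649, y 0.0566, yaw 93.3°. Cover centre and knob agree with the given geometry. The wing stands about 6° round. I'm descending onto the wing.

>>> drive_tool(angular=[[0, 0, 0], [0, 0, 0], [0, 0, -0.08], [0, 0, 0], [0, 0, 0], [0, 0, 0], [0, 0, 0], [0, 0, 0], [0, 0, 0], [0, 0, 0], [0, 0, 0]], delta_pos=[[-0.37, 3.18, 0], [-0.37, 3.18, 0], [0, 0, 0], [0, 0, 4.5], [0, 0, 4.5], [0, 0, 4.5], [0, 0, 4.5], [0, 0, 2], [0, 0, 2], [0, 0, 1.36], [0, 0, 0]], gripper=[4, 4, 4, 4, 4, 4, 4, 4, 4, 4, 4])

```text
time_s: 5.8
tool_pos: [0.6827, -0.0244, 0.1447]
tool_rot: [-179.8, -0.0, 98.1]
force: [-0.5, 0.7, 0.2]
grip_width: 0.04
grasp_force: 0.0
```

>>> drive_tool(angular=[[0, 0, 0], [0, 0, 0], [0, 0, 0], [0, 0, 0], [0, 0, 0], [0, 0, 0]], delta_pos=[[0, 0, 0], [0, 0, 0], [0, 0, 0], [0, 0, 0], [0, 0, 0], [0, 0, 0]], gripper=[2.5, 1.0, 1.0, 1.0, 1.0, 1.0], squeeze=15)

```text
time_s: 6.4
tool_pos: [0.6851, -0.0245, 0.1479]
tool_rot: [179.8, 0.0, 98.1]
force: [2.8, -0.6, 2.4]
grip_width: 0.0139
grasp_force: 15.0
```

```bash
python3 - <<'E'
from h import *
o=telemetry.get_obs(); print(o['time_s'],o['tool_pos'],o['tool_rot'],o['force'],o['wrist_torque'],o['grip_width'],o['grasp_force'])
p=cam('wrist')
im=cv2.cvtColor(p['pixels'],cv2.COLOR_RGB2BGR)
cv2.imwrite('pics/w2.png',im)
E
```

```text
6.4 [ 0.68511262 -0.02449817  0.14794961] [1.79830749e+02 2.17406696e-02 9.80952458e+01] [ 2.778332   -0.64991022  2.39944408] [-0.04735236 -0.54558687  0.15535702] 0.013922403227660815 15.00000142143108
```

View pics/w2.png

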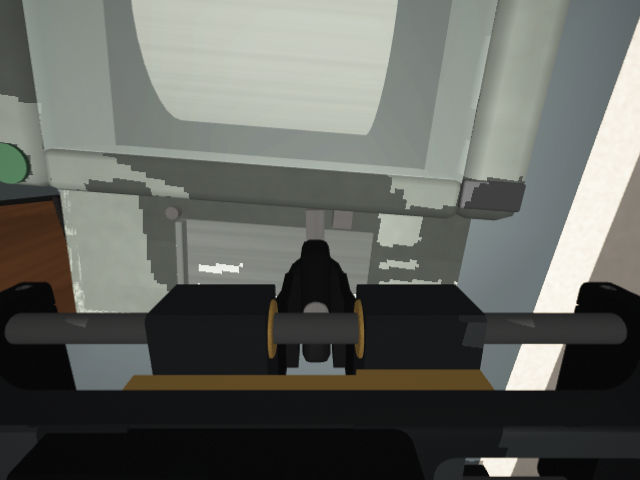

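The wing is gripped, with the opening at 13.9 mm as expected. Turning it anticlockwise now.

>>> drive_tool(angular=[[0, 0, -0.1], [0, 0, -0.13], [0, 0, -0.13], [0, 0, -0.13], [0, 0, -0.13], [0, 0, -0.13], [0, 0, -0.13], [0, 0, -0.13], [0, 0, -0.1], [0, 0, -0.08], [0, 0, -0.04], [0, 0, 0], [0, 0, 0]], delta_pos=[[0, 0, 0], [0, 0, 0], [0, 0, 0], [0, 0, 0], [0, 0, 0], [0, 0, 0], [0, 0, 0], [0, 0, 0], [0, 0, 0], [0, 0, 0], [0, 0, 0], [0, 0, 0], [0, 0, 0]], gripper=[1, 1, 1, 1, 1, 1, 1, 1, 1, 1, 1, 1, 1], squeeze=30)

```text
time_s: 7.75
tool_pos: [0.6846, -0.025, 0.1479]
tool_rot: [180.0, 0.1, 168.5]
force: [2.3, -0.7, 5.0]
grip_width: 0.0137
grasp_force: 30.0
```

```bash
python3 - <<'E'
from h import *
o=telemetry.get_obs(); print(o['time_s'],o['tool_pos'],o['tool_rot'],o['force'],o['wrist_torque'],o['grip_width'],o['grasp_force'],o['qpos'])
E
```

```text
7.75 [ 0.68462685 -0.02499614  0.14789249] [1.79988298e+02 1.06836205e-01 1.68456430e+02] [ 2.30955655 -0.70050735  5.04949605] [-0.0856238  -0.45673156 -0.14039659] 0.013706410726329818 30.00070407637395 [-13.63393724  25.92066225  18.1875301   84.64772045  -8.30970324
  70.64915303  84.04039043]
```

>>> drive_tool(angular=[[0, 0, -0.04], [0, 0, -0.04], [0, 0, 0]], delta_pos=[[0, 0, 0], [0, 0, 0], [0, 0, 0]], gripper=[1, 1, 1])

```text
time_s: 8.05
tool_pos: [0.6843, -0.0249, 0.1479]
tool_rot: [180.0, 0.1, 173.0]
force: [0.7, 0.0, 6.0]
grip_width: 0.0149
grasp_force: 31.8
```

```bash
python3 - <<'E'
from h import *
o=telemetry.get_obs(); print(o['time_s'],o['tool_pos'],o['tool_rot'],o['force'],o['wrist_torque'],o['grip_width'],o['grasp_force'])
E
```

```text
8.05 [ 0.68432719 -0.02492077  0.14789043] [1.79971630e+02 6.85311977e-02 1.73004911e+02] [0.74333246 0.01970873 6.01343659] [ 0.05126543 -0.29646108 -0.76700125] 0.014919987129312673 31.848410729435273
```

The torque rose to 0.77 Nm, so the knob is at its stop. I'm easing back slightly and sliding the cover along printer -y.

>>> drive_tool(angular=[[0, 0, 0.06], [0, 0, 0], [0, 0, 0], [0, 0, 0], [0, 0, 0], [0, 0, 0], [0, 0, 0], [0, 0, 0], [0, 0, 0], [0, 0, 0]], delta_pos=[[0, 0, 0], [-0.4, 0.1, 0], [-0.7, 0.17, 0], [-0.7, 0.17, 0], [-0.7, 0.17, 0], [-0.7, 0.17, 0], [-0.7, 0.17, 0], [-0.7, 0.17, 0], [-0.45, 0.11, 0], [0, 0, 0]], gripper=[1, 1, 1, 1, 1, 1, 1, 1, 1, 1])

```text
time_s: 9.05
tool_pos: [0.7345, -0.0217, 0.1478]
tool_rot: [-180.0, -0.2, 169.6]
force: [-5.4, 0.5, 9.2]
grip_width: 0.0136
grasp_force: 30.0
```

```bash
python3 - <<'E'
from h import *
o=telemetry.get_obs(); print(o['time_s'],o['tool_pos'],o['tool_rot'],o['force'],o['wrist_torque'],o['grip_width'],o['grasp_force'])
E
```

```text
9.05 [ 0.73448707 -0.02171286  0.14779455] [-179.96382004   -0.22022867  169.6396115 ] [-5.37464647  0.49715911  9.19825721] [-0.00719513  1.0658004  -0.2146423 ] 0.013643139287487893 30.001346678473055
```

>>> drive_tool(angular=[[0, 0, 0], [0, 0, 0]], delta_pos=[[-0.3, 0.07, 0], [0, 0, 0]], gripper=[1, 1])

```text
time_s: 9.25
tool_pos: [0.7348, -0.0218, 0.1477]
tool_rot: [-179.9, -0.6, 169.6]
force: [-11.8, 0.7, 12.9]
grip_width: 0.0139
grasp_force: 30.0
```

```bash
python3 - <<'E'
from h import *
o=telemetry.get_obs(); print(o['time_s'],o['tool_pos'],o['tool_rot'],o['force'],o['wrist_torque'],o['grip_width'],o['grasp_force'])
E
```

```text
9.25 [ 0.73482765 -0.0217807   0.14773178] [-179.91564934   -0.56332494  169.618834  ] [-11.82673212   0.65135584  12.87107266] [ 0.0231909   2.66649964 -0.22721148] 0.013854716208834847 30.00185138080269
```

The cover moved 50.5 mm and has hit its stop. Releasing and lifting.

>>> drive_tool(angular=[[0, 0, 0], [0, 0, 0], [0, 0, 0], [0, 0, 0], [0, 0, 0], [0, 0, 0], [0, 0, 0]], delta_pos=[[0.25, -0.06, 0], [0, 0, 0], [0, 0, 0], [0, 0, -3], [0, 0, -4.5], [0, 0, -4.5], [0, 0, -4.5]], gripper=[1, 3, 3, 3, 3, 4, 5])

```text
time_s: 9.95
tool_pos: [0.7358, -0.0213, 0.3125]
tool_rot: [-180.0, -0.1, 169.7]
force: [0.6, 0.4, 0.6]
grip_width: 0.039
grasp_force: 0.0
```

>>> drive_tool(angular=[[0, 0, 0], [0, 0, 0], [0, 0, 0], [0, 0, 0], [0, 0, 0], [0, 0, 0], [0, 0, 0], [0, 0, 0], [0, 0, -0.131], [0, 0, -0.131], [0, 0, 0]], delta_pos=[[1.11, -3.69, 0], [1.11, -3.69, 0], [1.11, -3.69, 0], [1.11, -3.69, 0], [1.11, -3.69, 0], [1.11, -3.69, 0], [1.11, -3.69, 0], [1.11, -3.69, 0], [0, 0, 0], [0, 0, 0], [0, 0, 0]], gripper=[6, 6, 6, 6, 6, 6, 6, 6, 6, 6, 6])

```text
time_s: 11.05
tool_pos: [0.5958, -0.2961, 0.311]
tool_rot: [179.9, -0.1, -175.3]
force: [-0.2, 1.0, -0.7]
grip_width: 0.0599
grasp_force: 0.0
```

```bash
python3 - <<'E'
from h import *
o=telemetry.get_obs(); print(o['time_s'],o['tool_pos'],o['tool_rot'],o['qpos'].round(0))
p=cam('wrist'); s=cam('side')
for t in ('screwdriver','tool_stand','driver_grip','socket'):
    print(t,[(np.round(d['centre']).tolist(),round(d['p'],2)) for d in models.search_frame(p,t)])
w=cv2.cvtColor(p['pixels'],cv2.COLOR_RGB2BGR);i=cv2.cvtColor(s['pixels'],cv2.COLOR_RGB2BGR)
c=cv2.resize(i[160:290,240:420],None,fx=3,fy=3,interpolation=2)
out=np.zeros((590,640,3),np.uint8)
d=w[60:300,130:450] if 0 else w[0:300]
out[:200,:540]=c[:200] if 0 else c[60:260]; out[200:500]=d
cv2.imwrite('pics/m3.png',out)
np.savez('w3.npz',**{k:p[k] for k in('pixels','mtx','D','origin','orientation')})
E
```

```text
11.05 [ 0.59577706 -0.29611376  0.31096513] [ 1.79936881e+02 -8.21250075e-02 -1.75303296e+02] [  7.  20.  23.  75.  -8.  87. 124.]
screwdriver [([303.0, 94.0], 0.58)]
tool_stand [([520.0, 55.0], 0.81), ([240.0, 242.0], 0.62), ([316.0, 106.0], 0.6)]
driver_grip [([303.0, 90.0], 0.79)]
socket [([300.0, 114.0], 0.84), ([519.0, 57.0], 0.81)]
```

View pics/m3.png

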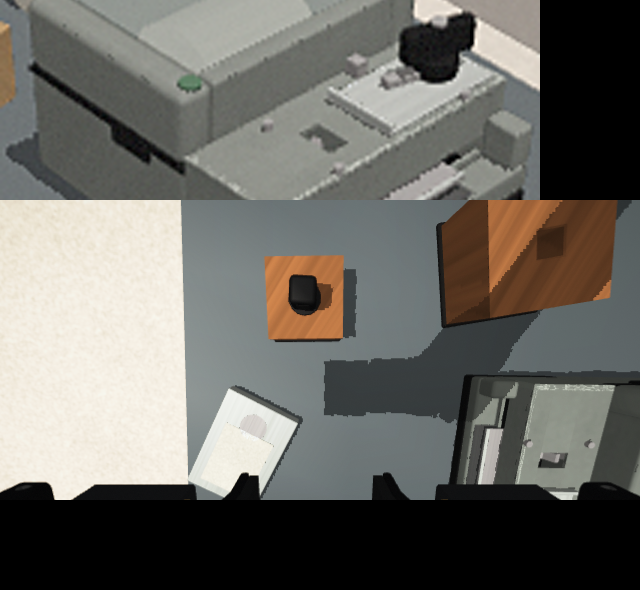

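The cover is open, the knob is turned across and the slot is clear. In the wrist view the driver handle is at about (303,93), nearly square to the image. Now measuring its top face.

```bash
python3 - <<'E'
from h import *
p=dict(np.load('w3.npz'))
g=p['pixels'].max(2)[60:150,260:350]
m=(g<45).astype(np.uint8)
c=max(cv2.findContours(m,0,1)[0],key=cv2.contourArea); print(cv2.boundingRect(c))
sub=p['pixels'][70:122,284:326].max(2)
for r in sub[::2]: print(' '.join('%3d'%v for v in r[::2]))
E
```

```text
(29, 15, 32, 40)
184 195 206 203 200 197 200 197 190 183 179 173 170 171 179 187 189 183 179 177 179
187 206 205 202 197 199 200 193 184 182 176 172 169 176 186 189 186 181 178 177 179
200 206 203 200 190 122 119 150 145 147 173 171 173 182 189 187 183 179 179 179 185
207 205 200 150  21  22  21  20  20  20  20  20  25  25  40  95 180 179 179 183 187
207 204 195  25  28  32  32  32  30  29  28  27  27  25  24  18 119 178 180 187 184
204 201 186  20  30  35  33  33  32  32  31  30  29  29  28  19  66 180 184 186 182
202 200 189  20  32  37  34  33  32  32  32  30  30  30  27  19  57 182 189 183 181
201 199 193  20  35  37  35  34  33  32  31  30  31  30  28  18  26  99  99  99 115
199 202 190  21  36  40  37  34  33  32  31  31  30  30  28  18  20 100  97  96  97
200 203 185  21  39  41  38  36  34  32  31  32  31  30  27  19  12  58  96  96  99
203 200 180  23  40  42  41  38  36  34  32  31  31  30  27  18  13  23  96  99 101
203 196 175  22  42  44  42  39  37  35  33  32  31  30  26  19  14  17  65  99  99
199 191 129  24  44  46  44  42  39  37  35  32  30  31  27  17  13  17  37
[... 400 characters left out ...]
  11   9  15  18  90  94  93
178 174 176 161  22  10  12  14  14  14  13  13  12   8   8   9  17  37  94  94  98
176 175 180 185  31  21  11  13  14  13  14  13  11   8   9  10  17  91  94  94 118
174 177 186 192 178  30  42  40  38  38  35  16  16  14  15  31  67 165 165 178 186
176 184 192 193 188 173  54  44  43  41  42  40  40  38  27  99 178 178 182 200 195
179 190 194 189 186 183 180 163  45  29  38  25  23  59 169 178 177 178 196 198 193
186 194 192 187 183 183 184 190 188 176 171 181 189 183 179 178 177 188 200 194 192
193 194 189 185 183 184 188 190 186 183 187 190 186 180 178 177 182 201 195 192 194
194 191 186 184 183 185 193 187 184 184 189 188 181 179 178 178 195 198 193 193 195
```

```bash
python3 - <<'E'
from h import *
p=dict(np.load('w3.npz'))
C=np.array([atz(p,uv,.147)[:2] for uv in((290,75.2),(314.7,77.3),(313.8,101.5),(288.6,100.8))])
print(C.round(4),C.mean(0).round(4),[np.linalg.norm(C[i]-C[i-1]).round(4) for i in range(4)])
for i in range(4):
    d=C[i]-C[i-1]; print(np.degrees(np.arctan2(d[1],d[0])).round(1))
S=np.array([atz(p,uv,.085)[:2] for uv in((265,56.5),(343.5,55.5),(343.5,138.5),(268,139.5))])
print('block',S.mean(0).round(4),[np.linalg.norm(S[i]-S[i-1]).round(4) for i in range(4)])
E
```

```text
[[ 0.4654 -0.3279]
 [ 0.4653 -0.3067]
 [ 0.4845 -0.306 ]
 [ 0.4857 -0.3279]] [ 0.4752 -0.3171] [np.float64(0.0204), np.float64(0.0211), np.float64(0.0192), np.float64(0.0219)]
-180.0
90.3
2.3
-86.8
block [ 0.4758 -0.316 ] [np.float64(0.0802), np.float64(0.0791), np.float64(0.0801), np.float64(0.0812)]
```

>>> drive_tool(angular=[[0, 0, 0.06], [0, 0, 0], [0, 0, 0], [0, 0, 0], [0, 0, 0], [0, 0, 0], [0, 0, 0], [0, 0, 0], [0, 0, 0], [0, 0, 0], [0, 0, 0], [0, 0, 0]], delta_pos=[[0, 0, 0], [3.02, -0.45, 0], [3.02, -0.45, 0], [3.02, -0.45, 0], [3.02, -0.45, 0], [0, 0, 4], [0, 0, 4], [0, 0, 4], [0, 0, 3], [0, 0, 2.5], [0, 0, 1.8], [0, 0, 0]], gripper=[6, 6, 6, 6, 6, 6, 6, 6, 6, 6, 6, 6])

```text
time_s: 12.55
tool_pos: [0.4741, -0.3154, 0.1162]
tool_rot: [179.9, -0.3, -178.8]
force: [-0.1, 0.4, -0.8]
grip_width: 0.06
grasp_force: 0.0
```

>>> drive_tool(angular=[[0, 0, 0], [0, 0, 0], [0, 0, 0], [0, 0, 0], [0, 0, 0], [0, 0, 0], [0, 0, 0], [0, 0, 0]], delta_pos=[[0, 0, 0], [0, 0, 0], [0, 0, 0], [0, 0, 0], [0, 0, 0], [0, 0, 0], [0, 0, 0], [0, 0, 0]], gripper=[4, 3, 2, 2, 2, 2, 2, 2], squeeze=20)

```text
time_s: 13.35
tool_pos: [0.4759, -0.3169, 0.1193]
tool_rot: [-180.0, 0.0, -178.7]
force: [-0.5, 0.3, 2.0]
grip_width: 0.0238
grasp_force: 20.0
```

```bash
python3 - <<'E'
from h import *
o=telemetry.get_obs(); print(o['time_s'],o['tool_pos'],o['tool_rot'],o['force'],o['wrist_torque'],o['grip_width'],o['grasp_force'])
E
```

```text
13.35 [ 0.47591796 -0.31686543  0.11931477] [-1.79994180e+02  2.76931121e-02 -1.78742159e+02] [-0.52220463  0.28158825  2.02099644] [ 0.07189381  0.08104929 -0.02284718] 0.02383523658767042 20.000013294629753
```

The driver is gripped at 23.8 mm, and the tip's end is 109.3 mm below the TCP. I'm lifting it clear and turning it so the side camera sees the tip square on.

>>> drive_tool(angular=[[0, 0, 0], [0, 0, 0], [0, 0, 0], [0, 0, 0], [0, 0, 0], [0, 0, 0.134], [0, 0, 0.134], [0, 0, 0.134], [0, 0, 0.134], [0, 0, 0.134], [0, 0, 0.134], [0, 0, 0.134], [0, 0, 0]], delta_pos=[[0, 0, 0], [0, 0, -2], [0, 0, -3.5], [0, 0, -3.5], [0, 0, -4], [0, 0, -3], [0, 0, 0], [0, 0, 0], [0, 0, 0], [0, 0, 0], [0, 0, 0], [0, 0, 0], [0, 0, 0]], gripper=[2, 2, 2, 2, 2, 2, 2, 2, 2, 2, 2, 2, 2], squeeze=50)

```text
time_s: 14.65
tool_pos: [0.4755, -0.3165, 0.2783]
tool_rot: [-180.0, -0.1, 127.5]
force: [-0.4, 0.8, -1.9]
grip_width: 0.0236
grasp_force: 50.0
```

```bash
python3 - <<'E'
from h import *
o=telemetry.get_obs(); print(o['time_s'],o['tool_pos'],o['tool_rot'],o['force'],o['grip_width'],o['grasp_force'])
p=cam('side'); T=np.array(o['tool_pos'])
tip=T-[0,0,.1093]; uv=proj(p,tip)[0]; print(uv,proj(p,tip+[0,0,.02]),proj(p,tip+[0,0,.075]))
u,v=map(int,uv)
im=cv2.cvtColor(p['pixels'],cv2.COLOR_RGB2BGR)
c=cv2.resize(im[v-80:v+20,u-50:u+50],None,fx=6,fy=6,interpolation=cv2.INTER_NEAREST)
cv2.imwrite('pics/tip.png',c)
E
```

```text
14.65 [ 0.4755386  -0.31653174  0.27826673] [-1.79973029e+02 -5.74833760e-02  1.27500525e+02] [-0.40716074  0.82985651 -1.86954632] 0.023591883920912392 50.00165588222444
[402.64388272 321.23494596] [[404.09327982 311.69359695]] [[408.32265095 283.83052855]]
```

View pics/tip.png

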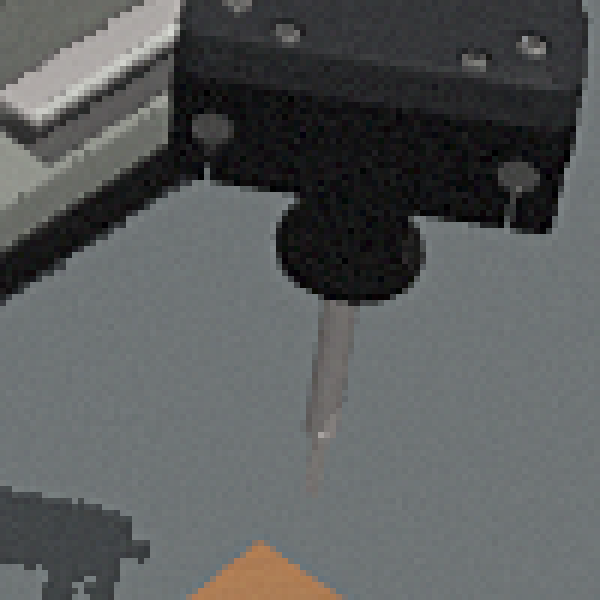

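In this side view the tip shows narrow (about 3 px), so its 4 mm thickness lies along the tool's x. The push therefore needs tool yaw 93.5°. I'm going to a spot in front of the printer with the wrist camera over the slot.

>>> drive_tool(angular=[[0, 0, 0], [0, 0, 0], [0, 0, 0], [0, 0, 0], [0, 0, 0], [0, 0, 0], [0, 0, 0.1187], [0, 0, 0.1187], [0, 0, 0.1187], [0, 0, 0.1187], [0, 0, 0.1187], [0, 0, 0], [0, 0, 0]], delta_pos=[[1.135, 4.075, 0], [1.135, 4.075, 0], [1.135, 4.075, 0], [1.135, 4.075, 0], [1.135, 4.075, 0], [1.135, 4.075, 0], [0, 0, 0], [0, 0, 0], [0, 0, 0], [0, 0, 0], [0, 0, 0], [0, 0, 3.8], [0, 0, 0]], gripper=[2, 2, 2, 2, 2, 2, 2, 2, 2, 2, 2, 2, 2], squeeze=60)

```text
time_s: 16.0
tool_pos: [0.6254, -0.113, 0.2359]
tool_rot: [-179.5, -0.1, 93.7]
force: [-1.4, -0.2, -2.1]
grip_width: 0.0238
grasp_force: 60.0
```

```bash
python3 - <<'E'
from h import *
o=telemetry.get_obs(); print(o['time_s'],o['tool_pos'],o['tool_rot'],o['grip_width'],o['grasp_force'])
p=cam('wrist')
np.savez('w4.npz',**{k:p[k] for k in('pixels','mtx','D','origin','orientation')})
s=proj(p,[.6229,-.0287,.11])[0]; print('slot pred',s, models.search_frame(p,'slot_mouth')[:1])
u,v=map(int,s)
im=cv2.cvtColor(p['pixels'],cv2.COLOR_RGB2BGR)
c=im[v-45:v+75,u-60:u+80]; print(u-60,v-45)
cv2.imwrite('pics/w4.png',cv2.resize(c,None,fx=5,fy=5,interpolation=cv2.INTER_CUBIC))
E
```

```text
16.0 [ 0.62539119 -0.11299799  0.23585134] [-1.79480832e+02 -9.31896635e-02  9.36890188e+01] 0.023784229249325488 60.000110836699605
slot pred [321.95149862 132.47004817] [{'centre': [367.4, 95.9], 'p': 0.57}]
261 87
```

View pics/w4.png

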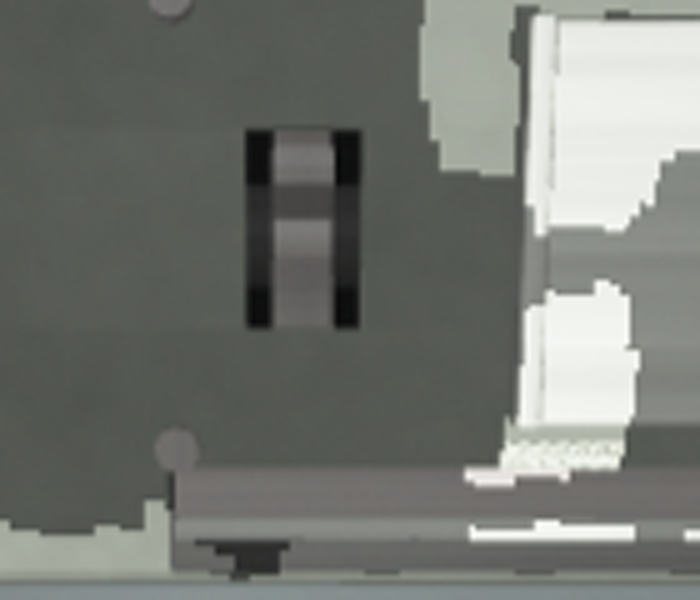

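The slot in the crop is centred at (303,228), which is pixel (321.2,132.2). The prediction was (322,132.5), so the pose is good to under 1 mm. A dark band and a bright band show wheel teeth at rows 183–258, and the blade's front strip lies at rows 465–570. Now finding the wheel phase.

```bash
python3 - <<'E'
from h import *
p=dict(np.load('w4.npz'))
a=np.radians(93.5); pr=lambda x,y,z:P((0,0,a),x,y,z)
base=np.array([.6229,-.0287,0])-pr(-83,32,0)
# shift so slot matches 
f=lambda x,y,z:((proj(p,base+pr(x,y,z))[0]-[261,87]+.5)*5-.5).round(0)
print('slot',f(-83,32,110),f(-68,41,110),f(-98,23,110),'cam',p['origin'])
for n in (0,2,2.4,2.8,3.2,3.6): print(n,'blade edge',f(-120-6*n,20,64.5), f(-120-6*n,20,61.5), f(-120-6*n,56,64.5))
print('ledge edge',f(-150,20,52),'deck front',f(-120,20,110))
for n in np.arange(2.2,3.65,.1):
    L=[]
    for k in range(-2,6):
        th=np.radians(-n*36+18+36*k)
        if abs(np.degrees(th))<40:
            e=[]
            for s in(-3,3):
                x=36*np.sin(th)+s*np.cos(th); z=36*np.cos(th)-s*np.sin(th); e.append(f(-83+x,32,68+z)[1])
            L.append((round(np.degrees(th)),*e))
    print(round(n,1),L)
px=p['pixels']; col=261+60
print([tuple(px[r,col]) for r in range(110,156)])
print([(r,tuple(px[r,320])) for r in range(178,204)])
E
```

```text
slot [307. 229.] [249. 127.] [363. 329.] cam [ 0.62094549 -0.03674025  0.38368195]
0 blade edge [366. 442.] [366. 441.] [176. 442.]
2 blade edge [365. 506.] [365. 504.] [177. 505.]
2.4 blade edge [365. 519.] [364. 517.] [177. 518.]
2.8 blade edge [365. 531.] [364. 529.] [177. 530.]
3.2 blade edge [365. 544.] [364. 541.] [177. 543.]
3.6 blade edge [364. 556.] [364. 554.] [177. 555.]
ledge edge [361. 588.] deck front [379. 468.]
2.2 [(-25, np.float64(346.0), np.float64(312.0)), (11, np.float64(205.0), np.float64(167.0))]
2.3 [(-29, np.float64(357.0), np.float64(325.0)), (7, np.float64(220.0), np.float64(181.0))]
2.4 [(-32, np.float64(368.0), np.float64(338.0)), (4, np.float64(235.0), np.float64(196.0)), (40, np.float64(97.0), np.float64(68.0))]
2.5 [(-36, np.float64(378.0), np.float64(350.0)), (0, np.float64(250.0), np.float64(211.0)), (36, np.float64(108.0), np.float64(78.0))]
2.6 [(-40, np.float64(388.0), np.float64(361.0)), (-4, np.float64(265.0), np.float64(226.0)), (32, np.float64(121.0), np.float64(89.0))]
2.7 [(-7, np.float64(279.0), np.float64(241.0)), (29, np.float64(134.0), n
[... 3753 characters left out ...]
 (191, (np.uint8(134), np.uint8(136), np.uint8(131))), (192, (np.uint8(136), np.uint8(139), np.uint8(134))), (193, (np.uint8(133), np.uint8(136), np.uint8(130))), (194, (np.uint8(114), np.uint8(117), np.uint8(112))), (195, (np.uint8(104), np.uint8(106), np.uint8(102))), (196, (np.uint8(105), np.uint8(105), np.uint8(102))), (197, (np.uint8(105), np.uint8(105), np.uint8(103))), (198, (np.uint8(104), np.uint8(104), np.uint8(101))), (199, (np.uint8(102), np.uint8(101), np.uint8(99))), (200, (np.uint8(102), np.uint8(101), np.uint8(98))), (201, (np.uint8(122), np.uint8(124), np.uint8(118))), (202, (np.uint8(134), np.uint8(140), np.uint8(129))), (203, (np.uint8(116), np.uint8(122), np.uint8(117)))]
```

The blade's edge at row 190 gives about 2.35 teeth missing. The dark band at rows 183–220 fits a tooth at +7° (2.3 teeth), so the two agree. The first entry is at slot x = -6 mm. I'm moving the tip over it.

>>> drive_tool(angular=[[0, 0, 0], [0, 0, 0], [0, 0, 0], [0, 0, 0], [0, 0, 0], [0, 0, 0]], delta_pos=[[2.7, -0.02, 0], [2.7, -0.02, 0], [2.5, -0.01, 0], [0, 0, 0], [0, 0, 0], [0, 0, 0]], gripper=[2, 2, 2, 2, 2, 2])

```text
time_s: 16.7
tool_pos: [0.6233, -0.0367, 0.2421]
tool_rot: [179.9, 0.1, 93.4]
force: [-0.4, -0.2, -1.5]
grip_width: 0.0235
grasp_force: 60.0
```

```bash
python3 - <<'E'
from h import *
o=telemetry.get_obs(); print(o['time_s'],o['tool_pos'],o['tool_rot'],o['force'],o['grip_width'],o['grasp_force'])
p=cam('side'); T=np.array(o['tool_pos'])
np.savez('s5.npz',**{k:p[k] for k in('pixels','mtx','D','origin','orientation')})
tip=T-[0,0,.1093]; print('tip',tip,proj(p,tip)[0], 'slot', proj(p,[.6227,-.0287,.11])[0])
a=np.radians(93.5)
for x,y in((-15,-9),(-15,9),(15,9),(15,-9)): print(x,y,proj(p,P((.6227,-.0287,a),x,y,110))[0].round(1))
im=cv2.cvtColor(p['pixels'],cv2.COLOR_RGB2BGR); u,v=map(int,proj(p,tip)[0])
print(u-40,v-50)
cv2.imwrite('pics/s5.png',cv2.resize(im[v-50:v+35,u-40:u+60],None,fx=7,fy=7,interpolation=cv2.INTER_NEAREST))
E
```

```text
16.7 [ 0.62328061 -0.03668071  0.24206699] [1.79915133e+02 5.66914946e-02 9.34444505e+01] [-0.36646445 -0.24754116 -1.4513569 ] 0.023476443347840107 59.999787183478475
tip [ 0.62328061 -0.03668071  0.13276699] [349.57739171 218.71576323] slot [346.24026961 226.13575688]
-15 -9 [354.6 227.6]
-15 9 [348.4 231.2]
15 9 [337.9 224.6]
15 -9 [344.2 221.2]
309 168
```

View pics/s5.png

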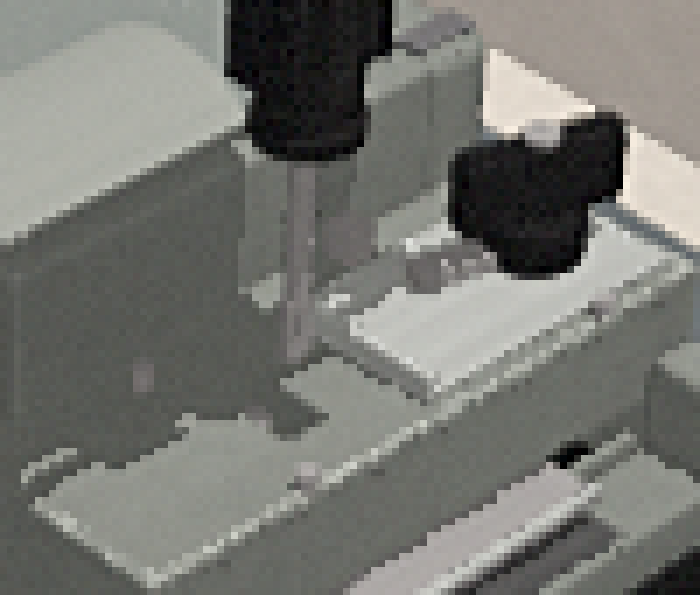

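The tip's end is at about (351,219), and the slot's near corner is at (355,227) as predicted. I'm shifting +2.5 mm and going down.

>>> drive_tool(angular=[[0, 0, 0], [0, 0, 0], [0, 0, 0], [0, 0, 0], [0, 0, 0], [0, 0, 0], [0, 0, 0]], delta_pos=[[0.25, 0, 0.8], [0, 0, 0.8], [0, 0, 0.7], [0, 0, 0.5], [0, 0, 0.5], [0, 0, 0.35], [0, 0, 0]], gripper=[2, 2, 2, 2, 2, 2, 2])

```text
time_s: 17.45
tool_pos: [0.6225, -0.0325, 0.2038]
tool_rot: [-180.0, -0.0, 93.5]
force: [0.5, 0.1, -1.7]
grip_width: 0.0236
grasp_force: 60.0
```

```bash
cat > st.py <<'E'
from h import *
o=telemetry.get_obs(); T=np.array(o['tool_pos'])
a=np.radians(93.5);d=T[:2]-[.6227,-.0287]
print(o['time_s'],T.round(4),'rot',o['tool_rot'].round(1),'F',o['force'].round(1),'M',o['wrist_torque'].round(2),o['grip_width'].round(4))
print('tip rel slot x %.1f y %.1f depth %.1f'%((d@[np.cos(a),np.sin(a)])*1e3,(d@[-np.sin(a),np.cos(a)])*1e3,(.110-(T[2]-.1093))*1e3))
E
python3 st.py
```

```text
Traceback (most recent call last):
  File "st.py", line 4, in <module>
    print(o['time_s'],T.round(4),'rot',o['tool_rot'].round(1),'F',o['force'].round(1),'M',o['wrist_torque'].round(2),o['grip_width'].round(4))
                                                                                                                     ^^^^^^^^^^^^^^^^^^^^^
AttributeError: 'float' object has no attribute 'round'
```

Inside the gap with no contact force. First stroke.

>>> drive_tool(angular=[[0, 0, 0], [0, 0, 0], [0, 0, 0], [0, 0, 0], [0, 0, 0], [0, 0, 0]], delta_pos=[[0.25, 0, 0], [0.3, 0, 0], [0.3, 0, 0], [0.3, 0, 0], [0.2, 0, 0], [0, 0, 0]], gripper=[2, 2, 2, 2, 2, 2])

```text
time_s: 18.05
tool_pos: [0.622, -0.0188, 0.2046]
tool_rot: [180.0, 0.0, 93.5]
force: [-0.3, -2.6, -1.9]
grip_width: 0.0237
grasp_force: 60.0
```

```bash
sed -i "s/o\['grip_width'\].round(4)/o['grip_width']/" st.py; python3 st.py
```

```text
18.05 [ 0.622  -0.0188  0.2046] rot [180.    0.   93.5] F [-0.3 -2.6 -1.9] M [-0.64  0.01 -0.02] 0.023698547052471514
tip rel slot x 9.9 y 0.1 depth 14.7
```

The force on the tip is 2.6 N, which matches the wheel's friction. I'm resetting for stroke 2 by lifting 11 mm, moving back 21 mm and going down.

>>> drive_tool(angular=[[0, 0, 0], [0, 0, 0], [0, 0, 0], [0, 0, 0], [0, 0, 0], [0, 0, 0], [0, 0, 0]], delta_pos=[[-0.15, 0, -0.5], [0, 0, -0.6], [-0.6, 0, 0], [-0.7, 0, 0], [-0.65, 0, 0], [0, 0, 0], [0, 0, 0]], gripper=[2, 2, 2, 2, 2, 2, 2])

```text
time_s: 18.75
tool_pos: [0.623, -0.0404, 0.2152]
tool_rot: [-180.0, 0.0, 93.5]
force: [0.1, 0.5, -1.2]
grip_width: 0.0235
grasp_force: 60.0
```

```bash
python3 st.py
```

```text
18.75 [ 0.623  -0.0404  0.2152] rot [-180.     0.    93.5] F [ 0.1  0.5 -1.2] M [-0.12  0.01 -0.01] 0.02352386808322998
tip rel slot x -11.7 y 0.4 depth 4.1
```

>>> drive_tool(angular=[[0, 0, 0], [0, 0, 0], [0, 0, 0], [0, 0, 0]], delta_pos=[[0, 0, 0.3], [0, 0, 0.4], [0, 0, 0.4], [0, 0, 0]], gripper=[2, 2, 2, 2])

```text
time_s: 19.15
tool_pos: [0.6226, -0.0398, 0.2034]
tool_rot: [-179.9, -0.0, 93.5]
force: [-0.6, 0.2, -0.7]
grip_width: 0.0241
grasp_force: 60.0
```

```bash
python3 st.py
```

```text
19.15 [ 0.6226 -0.0398  0.2034] rot [-179.9   -0.    93.5] F [-0.6  0.2 -0.7] M [-0.06  0.   -0.01] 0.024066855198681153
tip rel slot x -11.0 y 0.8 depth 15.9
```

Down without contact. Second stroke, +21 mm.

>>> drive_tool(angular=[[0, 0, 0], [0, 0, 0], [0, 0, 0], [0, 0, 0], [0, 0, 0], [0, 0, 0], [0, 0, 0], [0, 0, 0], [0, 0, 0]], delta_pos=[[0.25, 0.01, 0], [0.3, 0.01, 0], [0.3, 0.01, 0], [0.3, 0, 0], [0.3, 0, 0], [0.3, 0, 0], [0.25, 0, 0], [0.1, 0, 0], [0, 0, 0]], gripper=[2, 2, 2, 2, 2, 2, 2, 2, 2])

```text
time_s: 20.05
tool_pos: [0.6224, -0.0183, 0.2045]
tool_rot: [180.0, -0.0, 93.5]
force: [0.3, -0.5, -0.2]
grip_width: 0.0238
grasp_force: 60.0
```

```bash
python3 st.py
```

```text
20.05 [ 0.6224 -0.0183  0.2045] rot [180.   -0.   93.5] F [ 0.3 -0.5 -0.2] M [-0.45 -0.    0.01] 0.023829360239576818
tip rel slot x 10.4 y -0.3 depth 14.8
```

>>> drive_tool(angular=[[0, 0, 0], [0, 0, 0], [0, 0, 0], [0, 0, 0], [0, 0, 0], [0, 0, 0], [0, 0, 0]], delta_pos=[[-0.15, 0, -0.5], [0, 0, -0.6], [-0.6, 0, 0], [-0.7, 0, 0], [-0.67, 0, 0], [0, 0, 0], [0, 0, 0]], gripper=[2, 2, 2, 2, 2, 2, 2])

```text
time_s: 20.75
tool_pos: [0.6234, -0.0406, 0.2153]
tool_rot: [-180.0, 0.0, 93.5]
force: [-0.2, -0.3, -0.7]
grip_width: 0.0236
grasp_force: 60.0
```

```bash
python3 st.py; python3 - <<'E'
from h import *
p=cam('side'); q=dict(np.load('s5.npz'))
f=lambda a:a[200:285,309:430]
x=np.hstack([f(q['pixels']),f(p['pixels'])])
cv2.imwrite('pics/b6.png',cv2.cvtColor(cv2.resize(x,None,fx=3.3,fy=5,interpolation=cv2.INTER_NEAREST),cv2.COLOR_RGB2BGR))
E
```

```text
20.75 [ 0.6234 -0.0406  0.2153] rot [-180.     0.    93.5] F [-0.2 -0.3 -0.7] M [-0.06  0.01  0.05] 0.023614132189740327
tip rel slot x -11.9 y 0.0 depth 4.0
```

>>> drive_tool(angular=[[0, 0, 0], [0, 0, 0], [0, 0, 0], [0, 0, 0]], delta_pos=[[0, 0, 0.3], [0, 0, 0.4], [0, 0, 0.4], [0, 0, 0]], gripper=[2, 2, 2, 2])

```text
time_s: 21.2
tool_pos: [0.623, -0.04, 0.2034]
tool_rot: [-179.9, -0.0, 93.5]
force: [-0.5, -0.8, -0.4]
grip_width: 0.0236
grasp_force: 60.0
```

```bash
python3 st.py
```

```text
21.2 [ 0.623  -0.04    0.2034] rot [-179.9   -0.    93.5] F [-0.5 -0.8 -0.4] M [ 0.01  0.05 -0.02] 0.023647723131583188
tip rel slot x -11.3 y 0.4 depth 15.9
```

Third stroke: push to about +2 mm, then small steps to feel the stop.

>>> drive_tool(angular=[[0, 0, 0], [0, 0, 0], [0, 0, 0], [0, 0, 0], [0, 0, 0], [0, 0, 0]], delta_pos=[[0.25, 0.01, 0], [0.3, 0.01, 0], [0.3, 0.01, 0], [0.3, 0, 0], [0.2, 0, 0], [0, 0, 0]], gripper=[2, 2, 2, 2, 2, 2])

```text
time_s: 21.8
tool_pos: [0.623, -0.0261, 0.2046]
tool_rot: [180.0, -0.0, 93.5]
force: [-0.8, -1.3, 0.7]
grip_width: 0.0236
grasp_force: 60.0
```

```bash
python3 st.py
```

```text
21.8 [ 0.623  -0.0261  0.2046] rot [180.   -0.   93.5] F [-0.8 -1.3  0.7] M [-0.62  0.33 -0.01] 0.02358785905594049
tip rel slot x 2.6 y -0.4 depth 14.7
```

>>> drive_tool(angular=[[0, 0, 0], [0, 0, 0]], delta_pos=[[0.15, 0, 0], [0, 0, 0]], gripper=[2, 2])

```text
time_s: 22.0
tool_pos: [0.6229, -0.025, 0.2044]
tool_rot: [180.0, -0.0, 93.5]
force: [-0.9, -1.0, 0.1]
grip_width: 0.0237
grasp_force: 60.0
```

```bash
python3 st.py
```

```text
22.0 [ 0.6229 -0.025   0.2044] rot [180.   -0.   93.5] F [-0.9 -1.   0.1] M [-0.68  0.21 -0.01] 0.023749289289852683
tip rel slot x 3.7 y -0.4 depth 14.9
```

>>> drive_tool(angular=[[0, 0, 0], [0, 0, 0]], delta_pos=[[0.15, 0, 0], [0, 0, 0]], gripper=[2, 2])

```text
time_s: 22.2
tool_pos: [0.6228, -0.0235, 0.2043]
tool_rot: [180.0, -0.0, 93.5]
force: [0.0, -2.2, 0.1]
grip_width: 0.0241
grasp_force: 60.0
```

```bash
python3 st.py
```

```text
22.2 [ 0.6228 -0.0235  0.2043] rot [180.   -0.   93.5] F [ 0.  -2.2  0.1] M [-0.75  0.07  0.01] 0.024090761984242235
tip rel slot x 5.2 y -0.4 depth 15.0
```

>>> drive_tool(angular=[[0, 0, 0], [0, 0, 0]], delta_pos=[[0.15, 0, 0], [0, 0, 0]], gripper=[2, 2])

```text
time_s: 22.4
tool_pos: [0.6228, -0.0219, 0.2044]
tool_rot: [180.0, -0.0, 93.5]
force: [0.4, -1.7, -1.9]
grip_width: 0.0237
grasp_force: 60.0
```

```bash
python3 st.py
```

```text
22.4 [ 0.6228 -0.0219  0.2044] rot [180.   -0.   93.5] F [ 0.4 -1.7 -1.9] M [-0.75  0.01 -0.01] 0.023744074819400416
tip rel slot x 6.8 y -0.5 depth 14.9
```

>>> drive_tool(angular=[[0, 0, 0], [0, 0, 0]], delta_pos=[[0.15, 0, 0], [0, 0, 0]], gripper=[2, 2])

```text
time_s: 22.6
tool_pos: [0.6227, -0.0204, 0.2045]
tool_rot: [180.0, -0.0, 93.5]
force: [0.0, -2.2, -0.8]
grip_width: 0.0236
grasp_force: 60.0
```

```bash
python3 st.py
```

```text
22.6 [ 0.6227 -0.0204  0.2045] rot [180.   -0.   93.5] F [ 0.  -2.2 -0.8] M [-0.76  0.04  0.  ] 0.023640199170994018
tip rel slot x 8.3 y -0.5 depth 14.8
```

No stop yet. I'm finishing this stroke, then backing off to read the wheel and blade from the wrist image numerically.

>>> drive_tool(angular=[[0, 0, 0], [0, 0, 0]], delta_pos=[[0.18, 0, 0], [0, 0, 0]], gripper=[2, 2])

```text
time_s: 22.8
tool_pos: [0.6226, -0.0184, 0.2045]
tool_rot: [180.0, -0.0, 93.5]
force: [0.9, -2.5, -0.0]
grip_width: 0.0237
grasp_force: 60.0
```

```bash
python3 st.py; python3 - <<'E'
from h import *
p=cam('side'); q=dict(np.load('s5.npz'))
a=np.radians(93.5); pr=lambda x,y,z:P((0,0,a),x,y,z)
base=np.array([.6227,-.0287,0])-pr(-83,32,0)
for n in(0,1,2,2.35,3): print(n,[proj(p,base+pr(-120-6*n,y,64.5))[0].round(1) for y in(0,-30)])
# profile along blade slide direction at y=0
for nm,im in(('before',q['pixels']),('now',p['pixels'])):
  for y in (10,-20):
    print(nm,y,[int(im[int(round(v)),int(round(u))].astype(int).mean()) for u,v in proj(p,[base+pr(-120+i,y,64.5) for i in range(6,-25,-1)])])
E
```

```text
22.8 [ 0.6226 -0.0184  0.2045] rot [180.   -0.   93.5] F [ 0.9 -2.5 -0. ] M [-0.73  0.04 -0.05] 0.023695843656854194
tip rel slot x 10.3 y -0.5 depth 14.8
0 [array([368.9, 245.5]), array([378.6, 239.6])]
1 [array([371. , 246.9]), array([380.8, 240.9])]
2 [array([373.2, 248.2]), array([382.9, 242.2])]
2.35 [array([373.9, 248.7]), array([383.7, 242.7])]
3 [array([375.3, 249.6]), array([385.1, 243.5])]
before 10 [102, 101, 95, 88, 88, 88, 174, 174, 174, 172, 172, 168, 168, 168, 168, 170, 170, 168, 168, 168, 198, 198, 198, 207, 142, 142, 106, 106, 47, 35, 35]
before -20 [104, 107, 95, 95, 88, 88, 162, 174, 174, 174, 170, 164, 168, 168, 168, 169, 169, 169, 166, 166, 195, 195, 195, 187, 127, 127, 101, 101, 101, 38, 38]
now 10 [102, 100, 97, 92, 92, 92, 202, 202, 202, 188, 188, 123, 101, 101, 101, 67, 67, 44, 44, 44, 92, 92, 92, 86, 88, 88, 91, 91, 90, 82, 82]
now -20 [107, 101, 97, 97, 89, 89, 196, 203, 203, 203, 189, 119, 104, 104, 104, 51, 51, 51, 84, 84, 89, 92, 92, 85, 86, 86, 84, 84, 84, 88, 88]
```

The blade edge moved from about -18 mm to about -4.7 mm, so the start was 3.3 teeth. The lit strip in the wrist view was blade too. About 0.7 tooth remains, so one more stroke.

>>> drive_tool(angular=[[0, 0, 0], [0, 0, 0], [0, 0, 0], [0, 0, 0], [0, 0, 0], [0, 0, 0], [0, 0, 0]], delta_pos=[[-0.15, 0, -0.5], [0, 0, -0.6], [-0.6, 0, 0], [-0.7, 0, 0], [-0.66, -0.03, 0], [0, 0, 0], [0, 0, 0]], gripper=[2, 2, 2, 2, 2, 2, 2])

```text
time_s: 23.55
tool_pos: [0.6234, -0.0404, 0.2153]
tool_rot: [-180.0, 0.0, 93.5]
force: [-0.4, -0.4, -1.3]
grip_width: 0.0235
grasp_force: 60.0
```

>>> drive_tool(angular=[[0, 0, 0], [0, 0, 0], [0, 0, 0], [0, 0, 0]], delta_pos=[[0, 0, 0.3], [0, 0, 0.4], [0, 0, 0.4], [0, 0, 0]], gripper=[2, 2, 2, 2])

```text
time_s: 23.95
tool_pos: [0.623, -0.0397, 0.2034]
tool_rot: [-179.9, -0.0, 93.5]
force: [-0.0, 0.2, -1.5]
grip_width: 0.0238
grasp_force: 60.0
```

```bash
python3 st.py
```

```text
23.95 [ 0.623  -0.0397  0.2034] rot [-179.9   -0.    93.5] F [-0.   0.2 -1.5] M [-0.05  0.04  0.02] 0.023815783022297272
tip rel slot x -11.0 y 0.4 depth 15.9
```

>>> drive_tool(angular=[[0, 0, 0], [0, 0, 0], [0, 0, 0], [0, 0, 0], [0, 0, 0], [0, 0, 0]], delta_pos=[[0.25, 0.01, 0], [0.3, 0.01, 0], [0.3, 0.01, 0], [0.3, 0, 0], [0.2, 0, 0], [0, 0, 0]], gripper=[2, 2, 2, 2, 2, 2])

```text
time_s: 24.55
tool_pos: [0.6229, -0.0259, 0.2045]
tool_rot: [180.0, -0.0, 93.5]
force: [-1.1, -2.0, -0.0]
grip_width: 0.0238
grasp_force: 60.0
```

```bash
python3 st.py
```

```text
24.55 [ 0.6229 -0.0259  0.2045] rot [180.   -0.   93.5] F [-1.1 -2.  -0. ] M [-0.6   0.29  0.  ] 0.0237755794098378
tip rel slot x 2.8 y -0.4 depth 14.8
```

>>> drive_tool(angular=[[0, 0, 0], [0, 0, 0]], delta_pos=[[0.1, 0, 0], [0, 0, 0]], gripper=[2, 2])

```text
time_s: 24.75
tool_pos: [0.6229, -0.0253, 0.2044]
tool_rot: [180.0, -0.0, 93.5]
force: [-1.0, -1.4, -0.6]
grip_width: 0.0238
grasp_force: 60.0
```

```bash
python3 st.py
```

```text
24.75 [ 0.6229 -0.0253  0.2044] rot [180.   -0.   93.5] F [-1.  -1.4 -0.6] M [-0.73  0.27 -0.02] 0.023793481246130913
tip rel slot x 3.3 y -0.4 depth 14.9
```

>>> drive_tool(angular=[[0, 0, 0], [0, 0, 0]], delta_pos=[[0.1, 0, 0], [0, 0, 0]], gripper=[2, 2])

```text
time_s: 24.95
tool_pos: [0.6229, -0.0249, 0.2044]
tool_rot: [180.0, 0.0, 93.5]
force: [-0.6, -4.0, -0.9]
grip_width: 0.0237
grasp_force: 60.0
```

```bash
python3 st.py
```

```text
24.95 [ 0.6229 -0.0249  0.2044] rot [180.    0.   93.5] F [-0.6 -4.  -0.9] M [-0.98  0.18 -0.02] 0.02369747896388566
tip rel slot x 3.8 y -0.4 depth 14.9
```

>>> drive_tool(angular=[[0, 0, 0], [0, 0, 0]], delta_pos=[[0.1, 0, 0], [0, 0, 0]], gripper=[2, 2])

```text
time_s: 25.15
tool_pos: [0.6228, -0.0245, 0.2045]
tool_rot: [180.0, 0.1, 93.5]
force: [0.0, -4.2, -1.1]
grip_width: 0.0235
grasp_force: 60.0
```

```bash
python3 st.py
```

```text
25.15 [ 0.6228 -0.0245  0.2045] rot [1.80e+02 1.00e-01 9.35e+01] F [ 0.  -4.2 -1.1] M [-1.53  0.14  0.03] 0.023473532837165797
tip rel slot x 4.2 y -0.4 depth 14.8
```

The moment climbs while the tip stalls at about +4 mm, exactly where the stop was predicted. One more small press, then I check the blade.

>>> drive_tool(angular=[[0, 0, 0], [0, 0, 0]], delta_pos=[[0.1, 0, 0], [0, 0, 0]], gripper=[2, 2])

```text
time_s: 25.35
tool_pos: [0.6228, -0.0242, 0.2045]
tool_rot: [180.0, 0.1, 93.5]
force: [-1.0, -5.3, -0.9]
grip_width: 0.0235
grasp_force: 60.0
```

```bash
python3 st.py; python3 - <<'E'
from h import *
p=cam('side')
a=np.radians(93.5); pr=lambda x,y,z:P((0,0,a),x,y,z)
base=np.array([.6227,-.0287,0])-pr(-83,32,0)
im=p['pixels']
for y in (10,-20):
    print(y,[int(im[int(round(v)),int(round(u))].astype(int).mean()) for u,v in proj(p,[base+pr(-120+i,y,64.5) for i in range(6,-25,-1)])])
E
```

```text
25.35 [ 0.6228 -0.0242  0.2045] rot [1.80e+02 1.00e-01 9.35e+01] F [-1.  -5.3 -0.9] M [-1.95  0.1   0.05] 0.023513720800391432
tip rel slot x 4.5 y -0.4 depth 14.8
10 [100, 101, 120, 122, 122, 122, 121, 121, 121, 99, 99, 77, 124, 124, 124, 102, 102, 93, 93, 93, 89, 89, 89, 89, 86, 86, 86, 86, 90, 88, 88]
-20 [102, 100, 110, 110, 205, 205, 145, 92, 92, 92, 50, 75, 128, 128, 128, 91, 91, 91, 86, 86, 85, 88, 88, 84, 83, 83, 87, 87, 87, 87, 87]
```

The blade edge is now flush with the wall. Withdrawing and returning to the block.

>>> drive_tool(angular=[[0, 0, 0], [0, 0, 0], [0, 0, 0], [0, 0, 0], [0, 0, 0], [0, 0, 0], [0, 0, 0], [0, 0, 0], [0, 0, 0], [0, 0, 0], [0, 0, 0], [0, 0, 0], [0, 0, 0]], delta_pos=[[-0.6, 0, 0], [0, 0, -1.5], [0, 0, -3], [0, 0, -3.5], [-3.48, -2.055, 0], [-3.48, -2.055, 0], [-3.48, -2.055, 0], [-3.48, -2.055, 0], [-3.48, -2.055, 0], [-3.48, -2.055, 0], [-3.48, -2.055, 0], [-3.48, -2.055, 0], [0, 0, 0]], gripper=[2, 2, 2, 2, 2, 2, 2, 2, 2, 2, 2, 2, 2])

```text
time_s: 26.7
tool_pos: [0.4726, -0.3222, 0.2864]
tool_rot: [179.9, 0.1, 93.0]
force: [-0.1, -0.0, -0.4]
grip_width: 0.0236
grasp_force: 60.0
```

>>> drive_tool(angular=[[0, 0, -0.139], [0, 0, -0.139], [0, 0, -0.139], [0, 0, -0.139], [0, 0, -0.139], [0, 0, -0.139], [0, 0, -0.139], [0, 0, -0.139], [0, 0, -0.139], [0, 0, -0.139], [0, 0, -0.139], [0, 0, 0], [0, 0, 0], [0, 0, 0]], delta_pos=[[0, 0, 0], [0, 0, 0], [0, 0, 0], [0, 0, 0], [0, 0, 0], [0, 0, 0], [0, 0, 0], [0, 0, 0], [0, 0, 0], [0, 0, 0], [0, 0, 0], [0, 0, 0], [0, 0, 0], [0, 0, 0]], gripper=[2, 2, 2, 2, 2, 2, 2, 2, 2, 2, 2, 2, 2, 2])

```text
time_s: 28.1
tool_pos: [0.4765, -0.3159, 0.2848]
tool_rot: [180.0, 0.1, -179.0]
force: [-0.2, 0.4, -0.3]
grip_width: 0.0233
grasp_force: 60.0
```

```bash
python3 st.py; python3 - <<'E'
from h import *
o=telemetry.get_obs(); T=np.array(o['tool_pos'])
print('to go world',np.array([.4759,-.3169,.1193])-T, 'q',o['qpos'].round(0))
p=cam('side'); uv=[proj(p,T-[0,0,z])[0] for z in(.1093,.1,.09,.08,.07,.06,.05)]
g=p['pixels'].astype(int)
for u,v in uv: print(round(u,1),round(v,1),[tuple(g[int(round(v)),int(u)+k]) for k in range(-7,9,1)][::1] if 0 else [int(g[int(round(v)),int(round(u))+k].mean()) for k in range(-9,10)],[int(g[int(round(v)),int(round(u))+k][0]-g[int(round(v)),int(round(u))+k][2]) for k in range(-9,10)])
E
```

```text
28.1 [ 0.4765 -0.3159  0.2848] rot [ 1.80e+02  1.00e-01 -1.79e+02] F [-0.2  0.4 -0.3] M [0.05 0.04 0.05] 0.023320619116362136
tip rel slot x -277.7 y 163.4 depth -65.5
to go world [-0.000617   -0.00100526 -0.16554769] q [  6.   8.  28.  91.  -4.  82. 125.]
403.3 317.6 [115, 111, 115, 115, 115, 116, 115, 117, 116, 114, 112, 101, 97, 99, 112, 112, 116, 112, 116] [-6, -6, -8, -7, -6, -7, -7, -8, -8, -7, -3, 0, 7, 8, -4, -6, -7, -7, -7]
403.9 313.1 [115, 114, 116, 112, 114, 115, 110, 100, 101, 102, 99, 101, 102, 102, 118, 114, 113, 115, 113] [-7, -8, -7, -7, -7, -9, -5, 8, 5, 3, 6, 2, 7, 7, -8, -9, -8, -6, -6]
404.7 308.3 [116, 114, 114, 113, 117, 118, 110, 92, 99, 108, 111, 112, 101, 102, 119, 114, 114, 116, 112] [-7, -8, -8, -8, -7, -8, -4, 4, 4, 5, 5, 5, 3, -1, -7, -8, -8, -8, -6]
405.4 303.4 [115, 116, 116, 115, 115, 118, 114, 117, 86, 104, 110, 111, 108, 99, 115, 115, 116, 116, 114] [-5, -7, -6, -8, -7, -8, -6, -8, 3, 5, 3, 7, 6, 1, -9, -7, -7, -6, -7]
406.2 298.3 [113, 115, 114, 117, 118, 115, 119, 110, 93, 103, 111, 114, 105, 103, 117, 116, 115, 116, 115] [-7, -8, -6, -8, -7, -6, -7, -9, 7, 5, 3, 4, 5, 0, -7, -9, -9, -7, -7]
407.0 293.3 [112, 116, 116, 116, 116, 114, 114, 99, 96, 104, 108, 110, 103, 107, 116, 115, 115, 117, 116] [-8, -6, -7, -8, -7, -8, -8, -5, 6, 6, 5, 6, 6, -4, -6, -7, -7, -7, -6]
407.7 288.1 [116, 114, 116, 117, 116, 116, 119, 94, 97, 112, 118, 114, 104, 100, 118, 122, 120, 119, 119] [-8, -8, -9, -6, -6, -8, -8, 0, 4, 5, 6, 3, 5, -6, -11, -6, -10, -8, -9]
```

The tip lines up with the shaft, so the driver has not tilted in the grip. Small correction, then insert.

>>> drive_tool(angular=[[0, 0, 0], [0, 0, 0], [0, 0, 0], [0, 0, 0], [0, 0, 0], [0, 0, 0], [0, 0, 0]], delta_pos=[[0.06, -0.1, 2], [0, 0, 3], [0, 0, 2], [0, 0, 1], [0, 0, 1], [0, 0, 1], [0, 0, 0]], gripper=[2, 2, 2, 2, 2, 2, 2])

```text
time_s: 28.85
tool_pos: [0.4751, -0.3171, 0.1835]
tool_rot: [180.0, -0.1, -178.9]
force: [0.1, 0.5, -1.2]
grip_width: 0.0232
grasp_force: 60.0
```

```bash
python3 st.py
```

```text
28.85 [ 0.4751 -0.3171  0.1835] rot [ 1.800e+02 -1.000e-01 -1.789e+02] F [ 0.1  0.5 -1.2] M [ 0.09 -0.03  0.02] 0.023197281121225658
tip rel slot x -278.9 y 164.9 depth 35.8
```

>>> drive_tool(angular=[[0, 0, 0], [0, 0, 0], [0, 0, 0], [0, 0, 0], [0, 0, 0]], delta_pos=[[0, 0, 1.5], [0, 0, 1.8], [0, 0, 1.8], [0, 0, 1], [0, 0, 0]], gripper=[2, 2, 2, 2, 2])

```text
time_s: 29.35
tool_pos: [0.4746, -0.3169, 0.1219]
tool_rot: [179.9, -0.1, -178.9]
force: [-0.7, 0.5, -0.0]
grip_width: 0.0235
grasp_force: 60.0
```

```bash
python3 st.py
```

```text
29.35 [ 0.4746 -0.3169  0.1219] rot [ 1.799e+02 -1.000e-01 -1.789e+02] F [-0.7  0.5 -0. ] M [-0.02  0.05 -0.08] 0.02351237083349912
tip rel slot x -278.6 y 165.4 depth 97.4
```

Inserted freely to within about 2.5 mm of seating. Going down the last bit, then release and lift.

>>> drive_tool(angular=[[0, 0, 0], [0, 0, 0]], delta_pos=[[0, 0, 0.2], [0, 0, 0]], gripper=[2, 2])

```text
time_s: 29.55
tool_pos: [0.476, -0.3178, 0.1222]
tool_rot: [-180.0, 0.1, -178.9]
force: [-0.3, 0.2, -1.3]
grip_width: 0.0234
grasp_force: 60.0
```

>>> drive_tool(angular=[[0, 0, 0], [0, 0, 0], [0, 0, 0], [0, 0, 0], [0, 0, 0], [0, 0, 0], [0, 0, 0], [0, 0, 0], [0, 0, 0], [0, 0, 0]], delta_pos=[[0, 0, 0], [0, 0, 0], [0, 0, 0], [0, 0, 0], [0, 0, -2], [0, 0, -4], [0, 0, -4], [0, 0, -4], [0, 0, -4], [0, 0, 0]], gripper=[3, 4, 5, 6, 6, 6, 6, 6, 6, 6])

```text
time_s: 30.55
tool_pos: [0.4776, -0.3193, 0.308]
tool_rot: [-179.7, 0.6, -178.9]
force: [-0.1, -0.3, -0.1]
grip_width: 0.06
grasp_force: 0.0
```

```bash
python3 st.py; python3 - <<'E'
from h import *
from scipy.spatial import cKDTree
p=cam('side'); q=cam('top')
a=np.radians(93.5); pr=lambda x,y,z:P((0,0,a),x,y,z)
base=np.array([.6227,-.0287,0])-pr(-83,32,0)
im=p['pixels']
for y in (10,-20):
    print(y,[int(im[int(round(v)),int(round(u))].astype(int).mean()) for u,v in proj(p,[base+pr(-120+i,y,64.5) for i in range(6,-25,-1)])])
for t in('screwdriver','driver_grip','clamp_knob','knob_grip','cover_plate'):
    print(t,[(np.round(d['centre']).tolist(),round(d['p'],2)) for d in models.search_frame(p,t)])
print('exp grip',proj(p,[.4755,-.3169,.123]),'exp knob',proj(p,base+pr(-83,-80,143.5)))
old=cv2.imread('pics/top0.png')[...,::-1].astype(int)
d=np.abs(q['pixels'].astype(int)-old).max(2)
for n,(x0,x1,y0,y1) in dict(roll=(145,192,185,235),carton=(155,225,255,315),drive=(430,488,190,258)).items(): print(n,(d[y0:y1,x0:x1]>30).mean().round(3))
olds=cv2.imread('pics/side0.png')[...,::-1].astype(int); ds=np.abs(p['pixels'].astype(int)-olds).max(2)
print('side: block+driver',(ds[320:420,355:440]>40).mean().round(3),'drive',(ds[320:392,450:562]>40).mean().round(3),'carton',(ds[170:235,165:250]>40).mean().round(3),'roll',(ds[140:180,240:285]>40).mean().round(3))
E
```

```text
30.55 [ 0.4776 -0.3193  0.308 ] rot [-179.7    0.6 -178.9] F [-0.1 -0.3 -0.1] M [ 0.02 -0.05  0.03] 0.06001947200397184
tip rel slot x -281.2 y 162.5 depth -88.7
10 [101, 101, 119, 118, 118, 118, 124, 124, 124, 105, 105, 80, 125, 125, 125, 100, 100, 89, 89, 89, 88, 88, 88, 87, 92, 92, 88, 88, 88, 88, 88]
-20 [101, 101, 113, 113, 205, 205, 146, 95, 95, 95, 52, 75, 129, 129, 129, 90, 90, 90, 87, 87, 86, 88, 88, 87, 87, 87, 86, 86, 86, 87, 87]
screwdriver [([405.0, 344.0], 0.66), ([259.0, 158.0], 0.2)]
driver_grip [([401.0, 348.0], 0.97)]
clamp_knob [([372.0, 204.0], 0.54)]
knob_grip [([373.0, 204.0], 0.49)]
cover_plate [([368.0, 216.0], 0.91), ([259.0, 159.0], 0.34)]
exp grip [[399.63316848 342.2345153 ]] exp knob [[384.43852199 192.25471077]]
roll 0.0
carton 0.0
drive 0.0
side: block+driver 0.104 drive 0.0 carton 0.0 roll 0.0
```

The knob reading may be occluded by the gripper. I'm moving the arm aside and re-checking.

>>> drive_tool(angular=[[0, 0, 0], [0, 0, 0], [0, 0, 0], [0, 0, 0], [0, 0, 0], [0, 0, 0]], delta_pos=[[0, -3.5, -3], [0, -3.5, -3], [0, -3.5, -3], [0, -3.5, -3], [0, 0, 0], [0, 0, 0]], gripper=[6, 6, 6, 6, 6, 6])

```text
time_s: 31.5
tool_pos: [0.4778, -0.4584, 0.4203]
tool_rot: [180.0, -0.1, -179.0]
force: [-1.0, 0.7, -0.1]
grip_width: 0.0604
grasp_force: 0.0
```

```bash
python3 st.py; python3 - <<'E'
from h import *
p=cam('side'); t=cam('top'); s5=np.load('s5.npz')['pixels'].astype(int)
for n,k in(('side',p),('top',t)):
  for x in('screwdriver','driver_grip','clamp_knob','knob_grip','cover_plate','cutter_blade'):
    print(n,x,[(np.round(d['centre']).tolist(),round(d['p'],2)) for d in models.search_frame(k,x)][:2])
d=np.abs(p['pixels'].astype(int)-s5).max(2)
print('knob region vs open pic',(d[180:215,370:402]>40).mean().round(3))
olds=cv2.imread('pics/side0.png')[...,::-1].astype(int); ds=np.abs(p['pixels'].astype(int)-olds).max(2)
m=ds[320:420,355:440]>40; ys,xs=np.nonzero(m); print('driver',m.mean().round(3),xs.min()+355,xs.max()+355,ys.min()+320,ys.max()+320)
dark=lambda g:np.argwhere(g[318:368,380:425].max(2)<50)
for nm,g in(('before',olds),('now',p['pixels'])):
    k=dark(g); print(nm,len(k),k.mean(0)+[318,380],k.min(0)+[318,380],k.max(0)+[318,380])
E
```

```text
31.5 [ 0.4778 -0.4584  0.4203] rot [ 1.80e+02 -1.00e-01 -1.79e+02] F [-1.   0.7 -0.1] M [ 0.06 -0.03 -0.02] 0.060397769970235014
tip rel slot x -420.1 y 170.8 depth -201.0
side screwdriver [([404.0, 343.0], 0.75)]
side driver_grip [([400.0, 346.0], 0.88), ([208.0, 200.0], 0.74)]
side clamp_knob [([383.0, 194.0], 0.94)]
side knob_grip [([386.0, 196.0], 0.91), ([402.0, 344.0], 0.58)]
side cover_plate [([381.0, 206.0], 0.7)]
side cutter_blade [([369.0, 247.0], 0.55)]
top screwdriver [([438.0, 293.0], 0.6)]
top driver_grip [([437.0, 295.0], 0.46)]
top clamp_knob [([324.0, 195.0], 0.71), ([437.0, 295.0], 0.43)]
top knob_grip [([326.0, 193.0], 0.64)]
top cover_plate [([325.0, 202.0], 0.65), ([437.0, 294.0], 0.39)]
top cutter_blade []
knob region vs open pic 0.008
driver 0.216 355 431 325 419
before 732 [346.17213115 400.45765027] [325 388] [365 412]
now 733 [346.18553888 400.70668486] [325 389] [366 412]
```

The driver stands exactly as before (same dark silhouette). The knob and cover match the earlier open picture, the blade is flush, and nothing else has moved. Handing in.

```bash
python3 -c "
from cell import env; print(env.sign_off())"
```

```text
the job is handed in; nothing more can be done
None
```

The job is handed in at about 31.5 s: knob turned to its stop, cover fully open, blade home against its stop, and the driver back in its block. The last camera pictures show the carton, hard drive and label roll unmoved.

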